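# Release the thick bar blanks from the gravity magazine

### The arm

A 7-joint arm with a two-finger parallel gripper is mounted at the origin on the work surface. World frame = base frame: x ahead of the robot, y to its left, z up, the work surface at z = 0. Lengths are in m, angles in degrees, forces in N, time in s.
With the tool pointing down it reaches from about 0.425 to 0.875 m from the base axis. Payload 4.7 kg.
Tool frame: the origin (TCP) lies at the very end of the fingers, on their centre line; the grasp point (between the pads) lies 19 mm behind it; z points along the fingers, y is the line along which they close (so a half turn about z gives the same grasp; the last joint's range is limited). The gripper opens to 87 mm and grips with 3 to 60 N. Pads are 19 mm wide; open, the fingers measure 117 mm over their backs; the gripper's body (75 mm by 190 mm) begins 51 mm behind the grasp point.
Start: joints at [71.683, 18.392, -4.016, 83.108, 1.295, 78.541, -3.26], TCP at [0.213, -0.614, 0.223] pointing down, gripper open.
Joint ranges: [-163.93, 163.93], [-17.29, 119.83], [-79.2, 71.16], [3.27, 140.29], [-89.18, 269.18], [5.43, 117.66], [-154.24, 154.24]. Speed limits (degrees/s): [147.25, 147.25, 180, 180, 180, 180, 180].

### API

Orientations are given as [roll, pitch, yaw] about the fixed x, y, z axes, in that order (R = Rz(yaw) Ry(pitch) Rx(roll)).
In Python, from cell import get_obs, eyes, env gives the robot as it stands.
- The arm moves only by the tool servo_tool, never from a script. Its argument "series" is a list that holds one entry, the list of rows, each a list of 7 numbers: the shift along the tool's x, y, z in units of 300 mm (1.0 is 300 mm), then the turn, a rotation vector about the tool's x, y, z in units of pi rad (1.0 is pi rad), then the opening, from 0 (shut) to 1 (fully open). In form: [[[tx, ty, tz, wx, wy, wz, gripper], ...]]. A call has 1 to 12 rows; each row is the pose to reach, as a shift and turn from the pose commanded when the call began, along the tool's axes at that moment, turning the shorter way round; what a row does not reach only later rows make up. A row lasts 1/12 s, in which the tool goes at most 41.7 mm and 7.16 degrees, less where a joint would pass 70% of its speed; a pose out of reach is approached as far as the arm can. A call with a number of a shift or a turn outside -1 to 1 is refused whole. A call with a gripper value outside its range is refused whole. The fingers move at their own pace and stop on an object; "grip_force" is the grip in N (left out, the last holds). Time passes only in rows, so rows that repeat a pose let the fingers close. It gives the time, the measured TCP pose, the force, the opening and the grip force at its end, in the units of the state.
- get_obs(): the state, without advancing time (a new reading comes with each control period).
- eyes.read_camera(name): name is "scene" or "side" or "wrist"; returns a dict with "frame" (480x640x3 uint8, red, green, blue), "depth" (480x640 float32, m along the optical axis (not along the pixel's ray), 0 where there is no reading), "fx", "fy", "cx", "cy" (pixels), "origin" and "rotation" of the camera in the world; the wrist camera has in their place "mount" (4x4, takes a point from camera to tool coordinates, whose origin is the TCP and whose axes are the flange's). Camera axes: x right, y down, z forward; pixel columns grow to the right and rows downward; lengths in m; the calibration is good to about 2 mm. A picture is of the moment at which its call begins: read the wrist's pose just before it.
- env.sign_off(): hands the job in; it is judged then, once.
The state is a dict: "time_s": time; "qpos": joint angles; "joint_velocities": joint speeds; "effort": joint torques, N m; "tool_pos": TCP position; "tool_rot": TCP orientation; "force": force on the tool from outside, world axes, zero at the start; "wrist_torque": the same for the moment, N m; "grip_width": finger opening in m; "grasp_force": force on a finger pad.
Only numpy, scipy, OpenCV 4.12 (cv2) and the standard library are available. Lean on these libraries where they do the work, as an engineer would, in place of code of your own. Each camera call takes 0.05 s, during which the arm holds its last target. There are 200 camera calls.

### The job

Two gravity magazines stand on the bench, one with thick bar blanks and one with thin ones: slide the tray of the thick blanks along the bench, without lifting it, squarely up against the foot of its magazine, then press that magazine's lever pad right down and keep it down until all three thick blanks have rolled into the tray. Let the lever up so that the gate shuts, and move clear. Do not touch the blanks themselves, and leave the other magazine, its tray and everything else on the bench as they are.

Things in the scene. Friction and masses are not known exactly. Their poses are not given: they have to be found in the camera images.
- thick_magazine: green-framed magazine with the thick blanks, bolted down: 54 mm wide open steel lane sloping 14 degrees down to the robot, 165 mm high. Origin on the bench under the lane's middle, in the front face of its foot plate (90 mm wide, 55 high), the stop for the tray. x points up the lane, y left, z up. The lane's lip overhangs the tray by 30 mm, underside 54 mm up.
- thick_pad (a point): top centre of the rubber pad (28 mm along x, 26 along y) on the outer end of that magazine's rocking lever, which lies across the lane's front. About 155 mm above the bench, 140 mm right (-y) of the lane's middle. Its pivot is 75 mm away, towards the lane. Pressed fully it sinks 35 mm to a stop; sprung: 3 N to start, 6 N at the bottom.
- thick_gate (a joint): height in m by which the steel gate plate across the lower end of the thick blanks' lane is raised: 0 shut, 0.031 with the pad fully pressed; the lever's inner end lifts it. The thick blanks pass under it only above 0.026; it drops shut when the pad is let go.
- thick_tray: loose open sheet-metal tray, 120 x 120 mm, 32 mm high, walls 4 mm, about 0.5 kg, standing empty in front of the thick blanks' magazine, 35 to 80 mm short of its foot plate. Origin at the centre of its underside, x pointing towards the magazine. Home means that its back wall touches the foot plate: origin 60 mm in front (-x) of the magazine's origin.
- thick_blank1: plain steel bar blank, diameter 24 mm, 50 mm long, lying across the lane, number 1 from the gate. Origin at its centre, y along its axis.
- thick_blank2: plain steel bar blank, diameter 24 mm, 50 mm long, lying across the lane, number 2 from the gate. Origin at its centre, y along its axis.
- thick_blank3: plain steel bar blank, diameter 24 mm, 50 mm long, lying across the lane, number 3 from the gate. Origin at its centre, y along its axis.
- thin_magazine: green-framed magazine with the thin blanks, bolted down: 54 mm wide open steel lane sloping 14 degrees down to the robot, 165 mm high. Origin on the bench under the lane's middle, in the front face of its foot plate (90 mm wide, 55 high), the stop for the tray. x points up the lane, y left, z up. The lane's lip overhangs the tray by 30 mm, underside 54 mm up. Leave alone.
- thin_pad (a point): the same pad on the lever of the magazine with the thin blanks. Leave it alone.
- thin_gate (a joint): height in m by which the steel gate plate across the lower end of the thin blanks' lane is raised: 0 shut, 0.031 with the pad fully pressed; the lever's inner end lifts it. 
- thin_tray: loose open sheet-metal tray, 120 x 120 mm, 32 mm high, walls 4 mm, about 0.5 kg, standing empty in front of the thin blanks' magazine, 35 to 80 mm short of its foot plate. Origin at the centre of its underside, x pointing towards the magazine. Leave it alone.
- thin_blank1: plain steel bar blank, diameter 14 mm, 50 mm long, lying across the lane, number 1 from the gate. Origin at its centre, y along its axis.
- thin_blank2: plain steel bar blank, diameter 14 mm, 50 mm long, lying across the lane, number 2 from the gate. Origin at its centre, y along its axis.
- thin_blank3: plain steel bar blank, diameter 14 mm, 50 mm long, lying across the lane, number 3 from the gate. Origin at its centre, y along its axis.
- wrench: loose spanner, 140 mm long, lying on the bench between the trays. A bystander.
- spindle: turned brass piece, 34 mm across and 52 mm high, standing on the bench between the trays; origin at the centre of its foot. A bystander.
- chuck_key: T-handled lathe chuck key, 105 x 90 mm, lying on the bench to the right. A bystander.
- oil_bottle: closed white bottle, 60 mm across, 170 mm high, standing at the right; origin at the centre of its foot. A bystander.
- mug: white mug, 80 mm across, 90 mm high, at the left; origin at the centre of its foot. A bystander.
- screwdriver: screwdriver, 200 mm long, lying at the left. A bystander.
There are look-alikes about, which are no part of the job. What is shaped like the thick_blank2 but red is not meant. What is shaped like the thick_tray but turquoise is not meant.

How it is judged:
By the outcome, as a careful person would: the job done as asked, in the order asked, and still so for the second after the job is handed in, with the robot touching nothing.
It also fails if it takes over 48 s, if anything falls off the work surface, if the arm or the gripper's body presses on something with over 40 N, if the wrist force passes 120 N, or if a joint passes its speed limit or range.

## Working session

There is one attempt and no reset: what is moved stays moved. The work goes in short steps, Python scripts to look and compute and a tool call to move; the robot and the scene stay as the last step left them, time stands still between calls to the robot, and variables do not carry over. Pictures are saved under pics/ and viewed, at most 10 in all, crops included, and the job is handed in when it is done.

Besides the shell and the picture viewer there is one more tool, called after "Request:" as a command line: name --argument value ..., lists and objects as JSON in quotes. servo_tool: Moves the arm, as the interface text tells. Shifts and turns lie within -1 to 1; 1 stands for 300 mm of shift or pi rad of turn. Its arguments: {"type":"object","properties":{"series":{"type":"array"},"grip_force":{"type":"number"}},"required":["series"]}

```bash
mkdir -p pics; cat > h.py <<'E'
import numpy as np,cv2
from cell import get_obs,eyes,env
from scipy.spatial.transform import Rotation as R
def cam(n):
    o=get_obs(); c=eyes.read_camera(n)
    if n=='wrist':
        M=np.array(c['mount']); T=np.eye(4); T[:3,:3]=R.from_euler('xyz',o['tool_rot'],degrees=True).as_matrix(); T[:3,3]=o['tool_pos']
        W=T@M; c['rotation']=W[:3,:3]; c['origin']=W[:3,3]
    return c
def cloud(c):
    v,u=np.mgrid[:480,:640]; d=c['depth']
    p=np.stack([(u-c['cx'])/c['fx']*d,(v-c['cy'])/c['fy']*d,d],-1)
    P=p@np.array(c['rotation']).T+np.array(c['origin']); P[d==0]=np.nan
    return P
def save(n,f): cv2.imwrite('pics/'+n,cv2.cvtColor(f,cv2.COLOR_RGB2BGR))
E
python3 - <<'E'
from h import *
o=get_obs(); print(o)
for n in('scene','side'):
    c=cam(n); save(n+'0.png',c['frame']); np.savez(n+'0.npz',P=cloud(c),f=c['frame']); print(n,c['origin'],c['rotation'])
E
```

```text
{'time_s': 0.0, 'qpos': array([71.68242316, 18.43979079, -4.01472706, 83.17562985,  1.29400587,
       78.54026775, -3.26145416]), 'joint_velocities': array([-0.01553844, -0.02991929,  0.13359932, -0.04650918, -0.02765064,
        0.01611471,  0.02976179]), 'effort': array([-3.05006843e-04, -4.91294432e+01, -4.03828695e-01, -3.12533247e+01,
       -6.38627680e-02,  4.36140457e-02,  1.69376176e-04]), 'tool_pos': array([ 0.21273098, -0.61361287,  0.22144673]), 'tool_rot': array([-1.79889497e+02,  5.04638433e-03,  1.91249315e+01]), 'force': array([ 0.05368491, -0.1131844 ,  0.00247471]), 'wrist_torque': array([-0.05510132,  0.01003135, -0.0387705 ]), 'grasp_force': 0.0, 'grip_width': 0.08681909279065705}Traceback (most recent call last):
  File "<stdin>", line 4, in <module>
  File "h.py", line 13, in cloud
    P=p@np.array(c['rotation']).T+np.array(c['origin']); P[d==0]=np.nan
      ~~~~~~~~~~~~~~~~~~~~~~~~~~~^~~~~~~~~~~~~~~~~~~~~~
ValueError: operands could not be broadcast together with shapes (480,640) (3,)
```

```bash
sed -i "s|    v,u=np.mgrid|    r=np.array(c['rotation']); r=r if r.ndim==2 else R.from_euler('xyz',r,degrees=True).as_matrix()\n    v,u=np.mgrid|; s|np.array(c\['rotation'\]).T+|r.T+|" h.py
python3 - <<'E'
from h import *
for n in('scene','side'):
    c=cam(n); save(n+'0.png',c['frame']); P=cloud(c); np.savez(n+'0.npz',P=P,f=c['frame']); print(n,c['origin'],c['rotation'],np.nanmedian(P[...,2]),np.nanpercentile(P[...,2],[5,25,75]))
E
```

```text
scene [ 1.08824718 -0.00148456  0.99359853] [-146.90128215   -0.68388489   86.68987423] 0.000902441029740797 [-0.75043007 -0.0039765   0.00657055]
side [-0.04950601  0.63157011  0.77022821] [-128.42042639    0.99058637 -136.51142252] 3.708776835142924e-05 [-0.67160062 -0.0355706   0.07124024]
```

View pics/scene0.png

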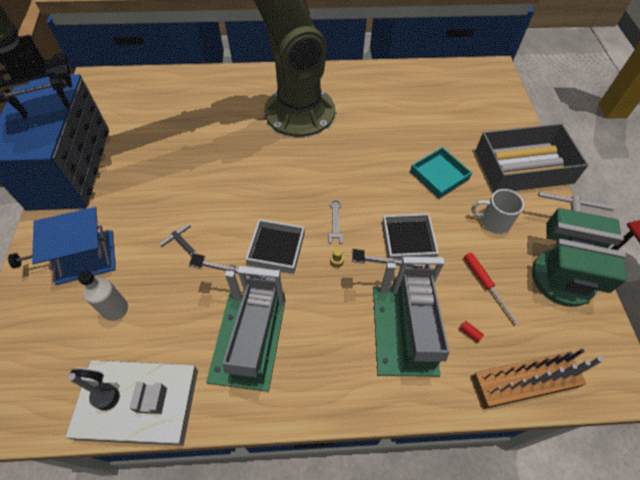

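View pics/side0.png

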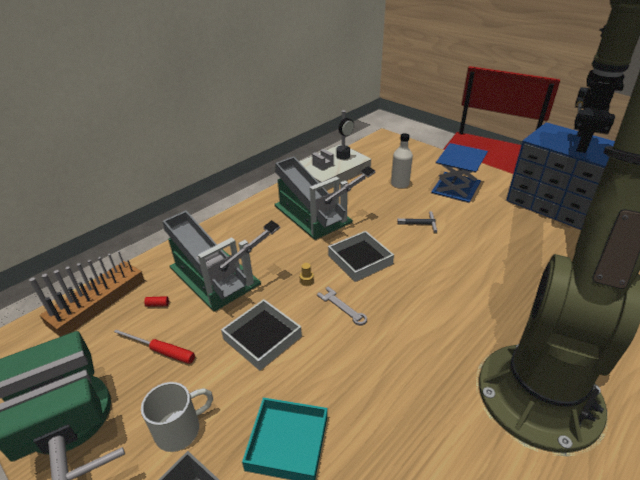

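```bash
python3 - <<'E'
from h import *
f=np.load('scene0.npz')['f']
a=f[200:380,190:340];b=f[200:380,340:490]
s=np.hstack([cv2.resize(x,None,fx=2.6,fy=2.6,interpolation=cv2.INTER_CUBIC) for x in(a,b)]); save('crop0.png',s)
P=np.load('scene0.npz')['P']
for n,(x0,x1,y0,y1) in dict(L=(190,330,190,390),Rr=(345,460,190,390)).items():
    Q=P[y0:y1,x0:x1]; F=f[y0:y1,x0:x1].astype(int); z=Q[...,2]
    # tray rim
    m=(z>.025)&(z<.038)&(Q[...,0]<.62); 
    q=Q[m][:,:2].astype(np.float32); print(n,'rim',len(q),cv2.minAreaRect(q) if len(q)>3 else 0)
    # dark pad
    m=(z>.13)&(z<.175)&(F.sum(-1)<150); q=Q[m]; print('pad',len(q),np.median(q,0) if len(q) else 0, cv2.minAreaRect(q[:,:2].astype(np.float32)) if len(q)>3 else 0)
    # green base
    m=(F[...,1]>F[...,0]+20)&(z<.02); q=Q[m][:,:2].astype(np.float32); print('base',len(q),cv2.minAreaRect(q), np.median(Q[m][:,2]))
    # high lane
    m=(z>.06)&(z<.2)&(Q[...,0]>.55); q=Q[m]; print('lane',q.min(0),q.max(0))
E
```

```text
L rim 453 ((0.4982722997665405, -0.07541250437498093), (0.12108682841062546, 0.124479740858078), 75.71575164794922)
pad 117 [ 0.61209646 -0.23020705  0.15618381] ((0.7250397205352783, -0.1829877644777298), (0.2765911817550659, 0.0409066416323185), 26.165374755859375)
base 1852 ((0.7373341917991638, -0.13983650505542755), (0.13365919888019562, 0.20508618652820587), 79.58334350585938) 0.010962041893267938
lane [ 0.59417025 -0.24530836  0.06000184] [ 0.84788047 -0.0571951   0.16623981]
Rr rim 458 ((0.4526032507419586, 0.29361289739608765), (0.19900791347026825, 0.1817745864391327), 0.5219982862472534)
pad 119 [0.61840553 0.11184508 0.15616128] ((0.722848117351532, 0.16661232709884644), (0.26608577370643616, 0.06437685340642929), 35.73163986206055)
base 2205 ((0.5814542770385742, 0.25531482696533203), (0.16506575047969818, 0.5356522798538208), 75.42437744140625) 0.010477636368236065
lane [0.58687339 0.09576056 0.06001637] [0.83757837 0.28814438 0.16570319]
```

View pics/crop0.png

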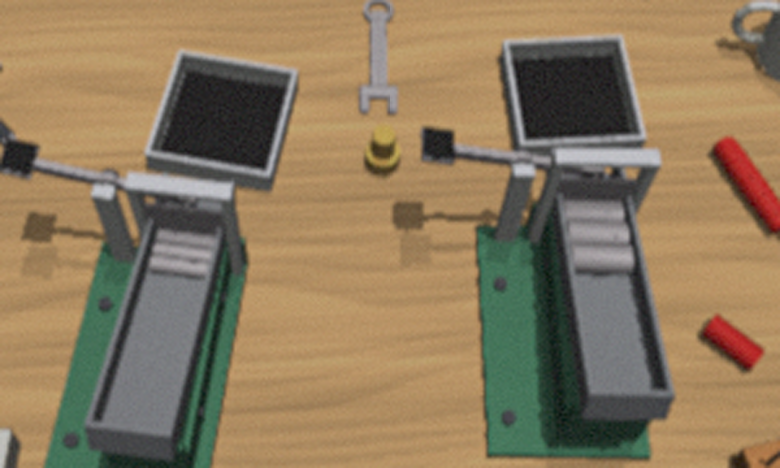

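```bash
python3 - <<'E'
from h import *
D=[np.load(n+'0.npz') for n in('scene','side')]
P=D[0]['P']; f=D[0]['f'].astype(int)
Q=P[190:400,345:465];F=f[190:400,345:465];z=Q[...,2]
m=(z>.06)&(z<.2)&(Q[...,0]>.66)&(Q[...,1]>.13); q=Q[m]
xs=[];ms=[]
for x in np.arange(.66,.84,.012):
    k=q[(abs(q[:,0]-x)<.006)]
    if len(k)>8: a,b=k[:,1].min(),k[:,1].max(); print('x%.3f y %.4f %.4f w%.3f mid %.4f zmax %.3f'%(x,a,b,b-a,(a+b)/2,k[:,2].max())); xs.append(x);ms.append((a+b)/2)
m=(F[...,1]>F[...,0]+20)&(z<.02)&(Q[...,0]>.56)&(Q[...,1]<.33); r=cv2.minAreaRect(Q[m][:,:2].astype(np.float32)); print('base',r); print(cv2.boxPoints(r))
for n,d in zip(('scene','side'),D):
    P=d['P'].reshape(-1,3);f=d['f'].reshape(-1,3).astype(int)
    z=P[:,2]; sat=f.max(1)-f.min(1)
    m=(z>.026)&(z<.036)&(P[:,0]>.38)&(P[:,0]<.60)&(P[:,1]>.12)&(P[:,1]<.30)&(sat<35)
    q=P[m][:,:2].astype(np.float32); r=cv2.minAreaRect(q); print(n,'tray',len(q),r,'\n',cv2.boxPoints(r))
    m=(z>.12)&(z<.175)&(P[:,0]>.55)&(P[:,0]<.66)&(P[:,1]>.06)&(P[:,1]<.14)&(f.sum(1)<170)
    q=P[m]; r=cv2.minAreaRect(q[:,:2].astype(np.float32)); print('pad',len(q),np.median(q,0),r)
    m=(z>.01)&(z<.07)&(P[:,0]>.38)&(P[:,0]<.60)&(P[:,1]>.03)&(P[:,1]<.12)
    q=P[m]; print('spindle',len(q),q.min(0) if len(q) else '',q.max(0) if len(q) else '')
    m=(z>.135)&(z<.18)&(P[:,0]>.55)&(P[:,0]<.68)&(P[:,1]>.14)&(P[:,1]<.34);q=P[m]
    r=cv2.minAreaRect(q[:,:2].astype(np.float32)); print('high',r,q.min(0),q.max(0))
E
```

```text
x0.660 y 0.2104 0.2762 w0.066 mid 0.2433 zmax 0.109
x0.672 y 0.2103 0.2754 w0.065 mid 0.2429 zmax 0.114
x0.684 y 0.2104 0.2741 w0.064 mid 0.2423 zmax 0.116
x0.696 y 0.2086 0.2726 w0.064 mid 0.2406 zmax 0.119
x0.708 y 0.2082 0.2729 w0.065 mid 0.2406 zmax 0.121
x0.720 y 0.2076 0.2714 w0.064 mid 0.2395 zmax 0.126
x0.732 y 0.2065 0.2705 w0.064 mid 0.2385 zmax 0.126
x0.744 y 0.2057 0.2705 w0.065 mid 0.2381 zmax 0.131
x0.756 y 0.2047 0.2684 w0.064 mid 0.2365 zmax 0.132
x0.768 y 0.2039 0.2676 w0.064 mid 0.2358 zmax 0.136
x0.780 y 0.2031 0.2674 w0.064 mid 0.2352 zmax 0.138
x0.792 y 0.2022 0.2661 w0.064 mid 0.2342 zmax 0.141
x0.804 y 0.2008 0.2660 w0.065 mid 0.2334 zmax 0.145
x0.816 y 0.1996 0.2642 w0.065 mid 0.2319 zmax 0.149
x0.828 y 0.1999 0.2653 w0.065 mid 0.2326 zmax 0.151
base ((0.731611430644989, 0.21510177850723267), (0.1328880786895752, 0.20534160733222961), 86.41290283203125)
[[0.6249846  0.1552116 ]
 [0.829924   0.14236423]
 [0.83823824 0.27499196]
 [0.6332989  0.28783932]]
scene tray 261 ((0.4911311864852905, 0.25121206045150757), (0.09639780223369598, 0.12391523271799088), 89.714
[... 473 characters left out ...]
0.14061806 0.135048  ] [0.64766481 0.28801035 0.16570319]
side tray 349 ((0.49018365144729614, 0.25278761982917786), (0.12178722023963928, 0.09418646991252899), 0.10713791102170944) 
 [[0.42920208 0.2997669 ]
 [0.4293782  0.2055806 ]
 [0.5511652  0.20580834]
 [0.5509891  0.29999465]]
pad 90 [0.61244487 0.11491397 0.15493289] ((0.6135924458503723, 0.11493393778800964), (0.024332374334335327, 0.028183860704302788), 84.20806121826172)
spindle 219 [0.38063295 0.06319663 0.01002002] [0.55981623 0.09547884 0.05368649]
high ((0.6309400796890259, 0.21548545360565186), (0.15353041887283325, 0.025326458737254143), 82.62456512451172) [0.61141294 0.14060743 0.13502179] [0.64842063 0.29208303 0.16282018]
```

```bash
python3 - <<'E'
from h import *
D=[np.load(n+'0.npz') for n in('scene','side')]
ps=-np.radians(3.9); ex=np.array([np.cos(ps),np.sin(ps)]); ey=np.array([-ex[1],ex[0]])
for n,d in zip(('scene','side'),D):
    P=d['P'].reshape(-1,3);f=d['f'].reshape(-1,3).astype(int)
    z=P[:,2]; sat=f.max(1)-f.min(1)
    m=(z>.026)&(z<.036)&(P[:,0]>.38)&(P[:,0]<.575)&(P[:,1]>.15)&(P[:,1]<.36)&(sat<35)
    q=P[m][:,:2].astype(np.float32); r=cv2.minAreaRect(q); print(n,'tray',len(q),r,'\n',cv2.boxPoints(r))
P=D[1]['P'].reshape(-1,3)
m=(P[:,2]>.016)&(P[:,2]<.05)&(P[:,0]>.58)&(P[:,0]<.72)&(P[:,1]>.14)&(P[:,1]<.33); q=P[m]
u=q[:,:2]@ex; v=q[:,:2]@ey
for lo in np.arange(.015,.05,.007):
  for vl in np.arange(.22,.35,.02):
    k=(q[:,2]>lo)&(q[:,2]<lo+.007)&(v>vl)&(v<vl+.02)
    if k.sum()>2: print('z%.3f v%.2f n%d u min/med %.4f %.4f'%(lo,vl,k.sum(),u[k].min(),np.median(u[k])))
mid=np.array([.74,.2382]); print('lane v',mid@ey)
for d in D:
    P=d['P'].reshape(-1,3); v=P[:,:2]@ey-mid@ey;u=P[:,:2]@ex
    m=(abs(v)<.03)&(P[:,2]>.05)&(P[:,2]<.1)&(u>.5)&(u<.7); print('lip u',np.percentile(u[m],[0,1,5]))
for p in([.6164,.1179],[.6136,.1149]): print('pad uv',np.array(p)@ex,np.array(p)@ey-mid@ey)
E
```

```text
scene tray 374 ((0.4907906651496887, 0.26379743218421936), (0.12389998883008957, 0.12096278369426727), 0.14643052220344543) 
 [[0.4286863  0.32412028]
 [0.42899546 0.20315792]
 [0.55289507 0.20347458]
 [0.55258584 0.32443696]]
side tray 557 ((0.49009770154953003, 0.26668715476989746), (0.12166350334882736, 0.12219555675983429), 0.26255637407302856) 
 [[0.4289866  0.32750553]
 [0.4295466  0.20531125]
 [0.5512088  0.20586878]
 [0.5506488  0.32806307]]
z0.015 v0.22 n13 u min/med 0.6124 0.6137
z0.015 v0.24 n7 u min/med 0.6046 0.6074
z0.015 v0.26 n13 u min/med 0.6050 0.6081
z0.015 v0.28 n15 u min/med 0.6065 0.6079
z0.015 v0.30 n13 u min/med 0.6062 0.6074
z0.015 v0.32 n32 u min/med 0.6065 0.6109
z0.022 v0.22 n12 u min/med 0.6126 0.6146
z0.022 v0.24 n3 u min/med 0.6063 0.6070
z0.022 v0.30 n12 u min/med 0.6042 0.6079
z0.022 v0.32 n30 u min/med 0.6062 0.6213
z0.029 v0.22 n13 u min/med 0.6125 0.6144
z0.029 v0.30 n6 u min/med 0.6056 0.6087
z0.029 v0.32 n37 u min/med 0.6066 0.6507
z0.036 v0.22 n14 u min/med 0.6111 0.6140
z0.036 v0.30 n6 u min/med 0.6074 0.6082
z0.036 v0.32 n46 u min/med 0.6051 0.6529
z0.043 v0.22 n18 u min/med 0.6122 0.6147
z0.043 v0.32 n34 u min/med 0.6067 0.6380
lane v 0.28797971031092484
lip u [0.57054927 0.57964636 0.59261565]
lip u [0.57099307 0.57374985 0.57849019]
pad uv 0.6069535867048342 -0.128428108670148
pad uv 0.6043641165960904 -0.13161160432051752
```

```bash
python3 - <<'E'
from h import *
c=cam('wrist'); print(np.round(c['mount'],3))
P=np.load('scene0.npz')['P']; P=P[(P[...,2]>.08)&(P[...,2]<.5)]
for x in np.arange(.1,.9,.1):
  print('%.1f'%x,[(lambda k: round(float(k.max()),2) if len(k)>5 else 0)(P[(abs(P[:,0]-x)<.05)&(abs(P[:,1]-y)<.05)][:,2]) for y in np.arange(-.8,.1,.1)])
E
```

```text
[[ 0.    -0.953 -0.303  0.084]
 [ 1.     0.001 -0.001  0.001]
 [ 0.001 -0.303  0.953 -0.162]
 [ 0.     0.     0.     1.   ]]
0.1 [0, 0.21, 0.33, 0, 0, 0, 0, 0.4, 0.39]
0.2 [0, 0.34, 0.48, 0.34, 0, 0, 0, 0, 0]
0.3 [0, 0.33, 0.39, 0, 0, 0, 0, 0, 0]
0.4 [0, 0.2, 0.2, 0.12, 0, 0, 0, 0, 0]
0.5 [0, 0, 0.12, 0.12, 0, 0, 0, 0, 0]
0.6 [0, 0, 0.12, 0.17, 0.17, 0, 0.16, 0.17, 0]
0.7 [0, 0, 0, 0.17, 0.17, 0, 0, 0.16, 0]
0.8 [0, 0, 0, 0, 0.2, 0.09, 0.15, 0.15, 0]
```

Request:
servo_tool --series '[[[0.15,-0.12,-0.17,0,0,-0.04,1],[0.3,-0.25,-0.17,0,0,-0.08,1],[0.45,-0.38,-0.17,0,0,-0.12,1],[0.6,-0.5,-0.17,0,0,-0.16,1],[0.75,-0.63,-0.17,0,0,-0.2,1],[0.89,-0.75,-0.17,0,0,-0.24,1],[0.89,-0.75,-0.17,0,0,-0.28,1],[0.89,-0.75,-0.17,0,0,-0.32,1],[0.89,-0.75,-0.17,0,0,-0.36,1],[0.89,-0.75,-0.17,0,0,-0.4,1],[0.89,-0.75,-0.17,0,0,-0.43,1],[0.89,-0.75,-0.17,0,0,-0.444,1]]]'

```text
time_s: 1.2
tool_pos: [0.3918, -0.3133, 0.2736]
tool_rot: [-180.0, 0.0, 99.4]
force: [0.2, -0.8, 0.5]
grip_width: 0.0875
grasp_force: 0.0
```

Request:
servo_tool --series '[[[0.13,0.05,0.01,0,0,-0.04,1],[0.26,0.1,0.02,0,0,-0.08,1],[0.39,0.16,0.03,0,0,-0.12,1],[0.52,0.21,0.04,0,0,-0.16,1],[0.65,0.27,0.05,0,0,-0.2,1],[0.78,0.32,0.06,0,0,-0.24,1],[0.93,0.38,0.07,0,0,-0.28,1],[0.93,0.38,0.07,0,0,-0.32,1],[0.93,0.38,0.07,0,0,-0.36,1],[0.93,0.38,0.07,0,0,-0.4,1],[0.93,0.38,0.07,0,0,-0.43,1],[0.93,0.38,0.07,0,0,-0.448,1]]]'

```text
time_s: 2.2
tool_pos: [0.46, -0.0204, 0.2524]
tool_rot: [-180.0, -0.0, 180.0]
force: [-1.0, -0.3, 0.1]
grip_width: 0.087
grasp_force: 0.0
```

Request:
servo_tool --series '[[[0,0.12,0.05,0,0,0,1],[0,0.24,0.1,0,0,0,1],[0,0.36,0.15,0,0,0,1],[0,0.48,0.2,0,0,0,1],[0,0.6,0.25,0,0,0,1],[0,0.73,0.3,0,0,0,1],[0,0.73,0.3,0,0,0,1]]]'

```text
time_s: 2.78
tool_pos: [0.4578, 0.2065, 0.1603]
tool_rot: [179.7, -0.3, -179.7]
force: [-1.1, 0.4, 0.1]
grip_width: 0.087
grasp_force: 0.0
```

```bash
python3 - <<'E'
from h import *
o=get_obs();print(o['tool_pos'],o['tool_rot'])
c=cam('wrist'); save('w1.png',c['frame']); P=cloud(c); np.savez('w1.npz',P=P,f=c['frame'])
p=P.reshape(-1,3);f=c['frame'].reshape(-1,3).astype(int);z=p[:,2];sat=f.max(1)-f.min(1)
m=(z>.026)&(z<.037)&(p[:,0]>.38)&(p[:,0]<.575)&(p[:,1]>.15)&(p[:,1]<.36)&(sat<35)
q=p[m][:,:2].astype(np.float32); r=cv2.minAreaRect(q); print('tray',len(q),r,'\n',cv2.boxPoints(r),np.median(p[m][:,2]))
for x in np.arange(.42,.56,.02):
  k=q[(abs(q[:,0]-x)<.006)&(q[:,1]<.23)]
  if len(k): print(round(x,2),len(k),k[:,1].min(),k[:,1].max())
E
```

```text
[0.45779943 0.20647566 0.16031062] [ 179.69769246   -0.25115517 -179.71422973]
tray 2891 ((0.49241840839385986, 0.26527315378189087), (0.1210203766822815, 0.11968692392110825), 0.2272089123725891) 
 [[0.43167138 0.3248762 ]
 [0.432146   0.20519021]
 [0.55316544 0.20567012]
 [0.5526908  0.3253561 ]] 0.03153453839102388
0.44 152 0.2052032 0.2296317
0.46 70 0.20528081 0.20868766
0.48 68 0.2053605 0.20881547
0.5 62 0.20544039 0.20897628
0.52 59 0.20552196 0.2091136
0.54 61 0.20559713 0.20926023
```

View pics/w1.png

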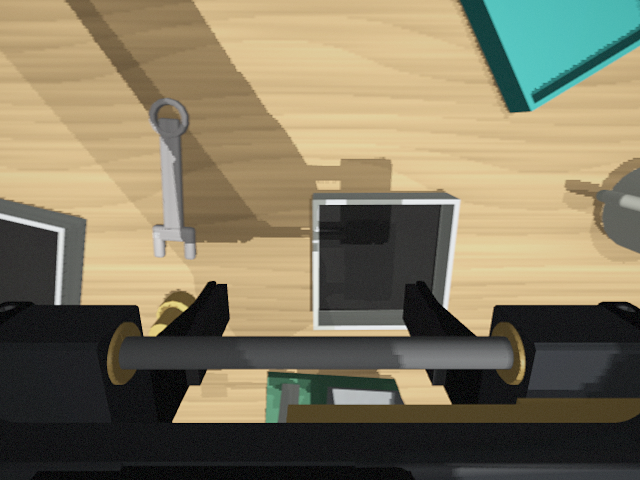

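Request:
servo_tool --series '[[[0,0.002,0.1,0,0,0,0.6],[0,0.002,0.2,0,0,0,0.6],[0,0.002,0.3,0,0,0,0.6],[0,0.002,0.4,0,0,0,0.6],[0,0.002,0.46,0,0,0,0.6],[0,0.002,0.485,0,0,0,0.6],[0,0.002,0.5,0,0,0,0.6],[0,0.002,0.5,0,0,0,0.6]]]' --grip_force 15

```text
time_s: 3.5
tool_pos: [0.4618, 0.1982, 0.0126]
tool_rot: [-180.0, -0.0, 179.6]
force: [-0.5, -0.2, -0.6]
grip_width: 0.053
grasp_force: 0.0
```

Request:
servo_tool --series '[[[0,0,0,0,0,0,0.3],[0,0,0,0,0,0,0.3],[0,0,0,0,0,0,0.1],[0,0,0,0,0,0,0],[0,0,0,0,0,0,0],[0,0,0,0,0,0,0],[0,0,0,0,0,0,0],[0,0,0,0,0,0,0]]]' --grip_force 15

```text
time_s: 4.17
tool_pos: [0.4617, 0.1999, 0.0128]
tool_rot: [179.9, 0.1, 179.7]
force: [0.8, 2.1, 0.7]
grip_width: 0.0071
grasp_force: 1.1
```

Request:
servo_tool --series '[[[0,0,0,0,0,0,0],[0,0,0,0,0,0,0],[0,0,0,0,0,0,0],[0,0,0,0,0,0,0]]]' --grip_force 15

```text
time_s: 4.5
tool_pos: [0.4613, 0.1996, 0.0128]
tool_rot: [180.0, 0.0, 179.7]
force: [-1.4, 1.7, 4.8]
grip_width: 0.0038
grasp_force: 14.9
```

```bash
cat > tray.py <<'E'
from h import *
import sys
o=get_obs();print(o['tool_pos'],o['tool_rot'],o['force'],o['grip_width'],o['grasp_force'])
c=cam('wrist'); P=cloud(c); np.savez(sys.argv[1]+'.npz',P=P,f=c['frame']);save(sys.argv[1]+'.png',c['frame'])
p=P.reshape(-1,3);f=c['frame'].reshape(-1,3).astype(int);z=p[:,2];sat=f.max(1)-f.min(1)
m=(z>.028)&(z<.036)&(p[:,0]>.38)&(p[:,0]<.64)&(p[:,1]>.15)&(p[:,1]<.36)&(sat<35)&(f.min(1)>90)
q=p[m][:,:2].astype(np.float32); r=cv2.minAreaRect(q); print('tray',len(q),r,'\n',cv2.boxPoints(r),np.median(p[m][:,2]))
E
python3 tray.py w2
```

```text
[0.46132463 0.19956786 0.01281517] [1.79975299e+02 4.80629615e-03 1.79722594e+02] [-1.41766046  1.69859122  4.84538917] 0.003811128532513532 14.923561066389084
tray 5448 ((0.4757310450077057, 0.25736093521118164), (0.08886972814798355, 0.12081360071897507), 0.5298453569412231) 
 [[0.43073946 0.31735423]
 [0.4318567  0.19654581]
 [0.5207226  0.19736764]
 [0.5196054  0.31817606]] 0.03164312062579033
```

View pics/w2.png

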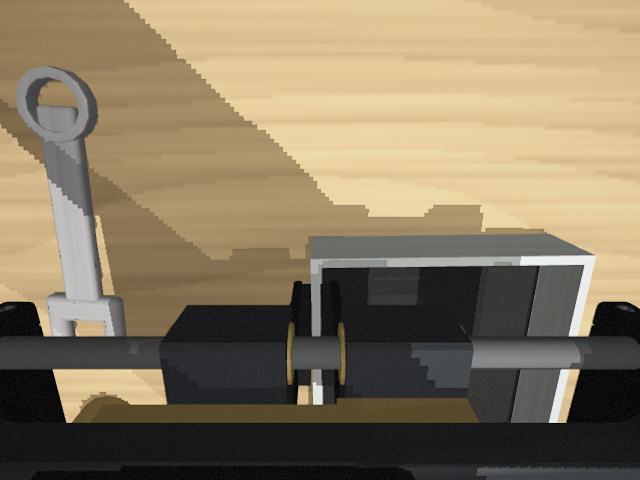

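Request:
servo_tool --series '[[[-0.02,-0.002,0,0,0,0.003,0],[-0.045,-0.004,0,0,0,0.006,0],[-0.07,-0.006,0,0,0,0.009,0],[-0.095,-0.008,0,0,0,0.012,0],[-0.12,-0.01,0,0,0,0.015,0],[-0.145,-0.012,0,0,0,0.018,0],[-0.17,-0.013,0,0,0,0.021,0],[-0.19,-0.014,0,0,0,0.0233,0],[-0.204,-0.014,0,0,0,0.0233,0],[-0.204,-0.014,0,0,0,0.0233,0]]]'

```text
time_s: 5.38
tool_pos: [0.5223, 0.1941, 0.0128]
tool_rot: [-179.9, -0.1, 175.5]
force: [-2.7, 0.9, 7.3]
grip_width: 0.004
grasp_force: 15.0
```

```bash
python3 tray.py w3; python3 - <<'E'
from h import *
mid=np.array([.74,.2382])
ps=-np.radians(3.9); ex=np.array([np.cos(ps),np.sin(ps)]); ey=np.array([-ex[1],ex[0]])
for n in('scene','side'):
    c=cam(n); P=cloud(c); f=c['frame']
    p=P.reshape(-1,3);f=f.reshape(-1,3).astype(int);z=p[:,2];sat=f.max(1)-f.min(1)
    u=p[:,:2]@ex; v=p[:,:2]@ey-mid@ey
    m=(z>.026)&(z<.036)&(u>.45)&(u<.6)&(abs(v)<.1)&(sat<35)
    q=np.stack([u[m],v[m]],1).astype(np.float32); r=cv2.minAreaRect(q); print(n,len(q),r,q.min(0),q.max(0))
    # wall edge lines in uv
    for nm,kk in (('right',(q[:,1]<-.05)),('left',(q[:,1]>.05)),('front',(q[:,0]<.5))):
        k=q[kk]
        if len(k)>10: L=cv2.fitLine(k,cv2.DIST_HUBER,0,.01,.01).ravel(); print(nm,len(k),np.round(L,4))
E
```

```text
[0.52233347 0.19409601 0.0127611 ] [-1.79923637e+02 -8.42668101e-02  1.75487764e+02] [-2.73579105  0.93587636  7.33045304] 0.0039644811694579014 14.978023767471313
tray 5459 ((0.5408846735954285, 0.2508617639541626), (0.12079599499702454, 0.09000132232904434), 86.65595245361328) 
 [[0.49243754 0.19319156]
 [0.5822856  0.18794164]
 [0.5893318  0.30853197]
 [0.49948376 0.3137819 ]] 0.0316410133449416
scene 105 ((0.5340873599052429, -0.0029712989926338196), (0.09715672582387924, 0.1348312795162201), 18.109159469604492) [ 0.47895828 -0.06980032] [0.59875447 0.05816014]
right 44 [ 0.9998 -0.0202  0.5316 -0.0604]
left 41 [ 1.     -0.005   0.5334  0.0548]
front 13 [0.3954 0.9185 0.4857 0.0263]
side 392 ((0.5371953248977661, -0.0026627108454704285), (0.125254288315773, 0.12812712788581848), 0.9552701711654663) [ 0.47459885 -0.06740634] [0.5991101  0.06192306]
right 47 [ 0.9933 -0.1159  0.4953 -0.0584]
left 133 [ 1.     -0.0043  0.5435  0.0588]
front 215 [ 0.0274 -0.9996  0.4791 -0.0075]
```

Request:
servo_tool --series '[[[-0.008,0,0,0,0,0,0],[-0.016,0,0,0,0,0,0],[-0.022,0,0,0,0,0,0],[-0.027,0,0,0,0,0,0],[-0.027,0,0,0,0,0,0]]]' --grip_force 15

```text
time_s: 5.95
tool_pos: [0.5291, 0.1936, 0.0127]
tool_rot: [-179.9, -0.2, 175.5]
force: [-4.7, -0.1, 9.6]
grip_width: 0.0041
grasp_force: 15.0
```

Request:
servo_tool --series '[[[-0.004,0,0,0,0,0,0],[-0.006,0,0,0,0,0,0],[-0.006,0,0,0,0,0,0]]]' --grip_force 15

```text
time_s: 6.2
tool_pos: [0.5306, 0.1934, 0.0127]
tool_rot: [-179.9, -0.2, 175.5]
force: [-5.8, 0.7, 10.3]
grip_width: 0.004
grasp_force: 15.0
```

Request:
servo_tool --series '[[[-0.004,0,0,0,0,0,0],[-0.008,0,0,0,0,0,0],[-0.008,0,0,0,0,0,0]]]'

```text
time_s: 6.45
tool_pos: [0.5326, 0.1933, 0.0127]
tool_rot: [-179.9, -0.2, 175.5]
force: [-8.0, -0.0, 11.5]
grip_width: 0.0042
grasp_force: 15.0
```

Request:
servo_tool --series '[[[-0.004,0,0,0,0,0,0],[-0.008,0,0,0,0,0,0],[-0.008,0,0,0,0,0,0]]]'

```text
time_s: 6.7
tool_pos: [0.5329, 0.1933, 0.0125]
tool_rot: [-179.8, -0.5, 175.6]
force: [-11.9, -0.5, 15.3]
grip_width: 0.0041
grasp_force: 15.0
```

Request:
servo_tool --series '[[[0.006,0,0,0,0,0,0],[0.012,0,0,0,0,0,0],[0.012,0,0,0,0,0,0.4],[0.012,0,0,0,0,0,0.4],[0.012,0,0,0,0,0,0.4],[0.012,0,0,0,0,0,0.4],[0.012,0,-0.04,0,0,0,0.5],[0.012,0,-0.12,0,0,0,0.8],[0.06,0.02,-0.2,0,0,0,1],[0.13,0.05,-0.25,0,0,0,1],[0.2,0.1,-0.25,0,0,0,1],[0.27,0.15,-0.25,0,0,0,1]]]'

```text
time_s: 7.7
tool_pos: [0.4605, 0.245, 0.0895]
tool_rot: [180.0, 0.2, 175.4]
force: [-0.4, -0.1, -0.4]
grip_width: 0.0627
grasp_force: 0.0
```

```bash
python3 tray.py w4
```

```text
[0.46050281 0.24500165 0.08952194] [1.79970878e+02 1.76840447e-01 1.75399940e+02] [-0.38140022 -0.14553286 -0.41099477] 0.06267661284091086 0.0
tray 1266 ((0.5415494441986084, 0.2513258457183838), (0.11961513757705688, 0.07224549353122711), 85.43440246582031) 
 [[0.50078064 0.19458345]
 [0.5727969  0.18883267]
 [0.58231825 0.30806825]
 [0.510302   0.31381902]] 0.031405082954298016
```

View pics/w4.png

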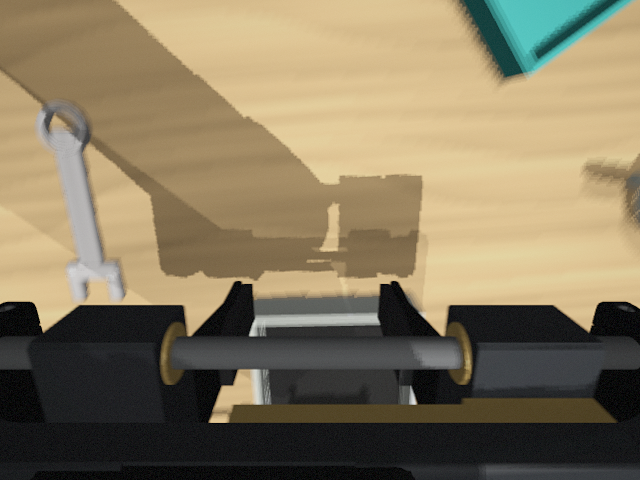

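Request:
servo_tool --series '[[[0,0.02,0.08,0,0,-0.003,1],[0,0.041,0.16,0,0,-0.003,1],[0,0.041,0.22,0,0,-0.003,1],[0,0.041,0.24,0,0,-0.003,1],[-0.03,0.041,0.24,0,0,-0.003,1],[-0.06,0.041,0.24,0,0,-0.003,1],[-0.08,0.041,0.24,0,0,-0.003,1],[-0.095,0.041,0.24,0,0,-0.003,1],[-0.1,0.041,0.24,0,0,-0.003,1],[-0.105,0.041,0.24,0,0,-0.003,1],[-0.105,0.041,0.24,0,0,-0.003,1]]]'

```text
time_s: 8.67
tool_pos: [0.4928, 0.2543, 0.0158]
tool_rot: [180.0, 0.0, 176.0]
force: [-0.3, 0.5, 0.2]
grip_width: 0.0867
grasp_force: 0.0
```

Request:
servo_tool --series '[[[-0.004,0,0,0,0,0,1],[-0.008,0,0,0,0,0,1],[-0.012,0,0,0,0,0,1],[-0.012,0,0,0,0,0,1]]]'

```text
time_s: 9.0
tool_pos: [0.4954, 0.2544, 0.0155]
tool_rot: [180.0, -0.1, 176.1]
force: [-2.4, 1.4, 1.5]
grip_width: 0.0871
grasp_force: 1.0
```

Contact; press on gently.

Request:
servo_tool --series '[[[-0.005,0,0,0,0,0,1],[-0.01,0,0,0,0,0,1],[-0.01,0,0,0,0,0,1]]]'

```text
time_s: 9.25
tool_pos: [0.4958, 0.2545, 0.0152]
tool_rot: [-179.9, -0.3, 176.1]
force: [-8.4, 0.0, 7.4]
grip_width: 0.0871
grasp_force: 4.2
```

Request:
servo_tool --series '[[[-0.005,0,0,0,0,0,1],[-0.01,0,0,0,0,0,1],[-0.01,0,0,0,0,0,1],[-0.01,0,0,0,0,0,1]]]'

```text
time_s: 9.58
tool_pos: [0.4959, 0.2545, 0.015]
tool_rot: [-179.8, -0.6, 176.1]
force: [-13.3, 0.4, 10.5]
grip_width: 0.0871
grasp_force: 7.3
```

Request:
servo_tool --series '[[[0.03,0,0,0,0,0,1],[0.1,0,0,0,0,0,1],[0.1,0,-0.1,0,0,0,0.5],[0.1,-0.03,-0.22,0,0,0,0],[0.1,-0.1,-0.33,0,0,0,0],[0.1,-0.16,-0.45,0,0,0,0],[0.05,-0.22,-0.56,0,0,0,0],[0,-0.28,-0.66,0,0,0,0],[-0.1,-0.33,-0.74,0,0,0,0],[-0.2,-0.38,-0.78,0,0,0,0],[-0.3,-0.43,-0.78,0,0,0,0],[-0.4,-0.43,-0.78,0,0,0,0]]]'

```text
time_s: 10.58
tool_pos: [0.6159, 0.1109, 0.2508]
tool_rot: [-179.8, 0.2, 175.6]
force: [0.2, -1.3, 0.6]
grip_width: 0.0286
grasp_force: 0.0
```

Request:
servo_tool --series '[[[-0.1,0,0,0,0,0,0],[-0.144,0,0,0,0,0,0],[-0.144,0,0,0,0,0,0]]]'

```text
time_s: 10.83
tool_pos: [0.6586, 0.1117, 0.2479]
tool_rot: [180.0, -0.0, 175.8]
force: [-0.6, -0.3, 0.3]
grip_width: 0.0083
grasp_force: 0.0
```

```bash
python3 - <<'E'
from h import *
o=get_obs();print(o['tool_pos'],o['tool_rot'],o['grip_width'])
c=cam('wrist');P=cloud(c);save('w5.png',c['frame']);np.savez('w5.npz',P=P,f=c['frame'])
p=P.reshape(-1,3);f=c['frame'].reshape(-1,3).astype(int)
m=(p[:,2]>.145)&(p[:,2]<.17)&(p[:,0]>.57)&(p[:,0]<.66)&(p[:,1]>.06)&(p[:,1]<.2)
q=p[m];g=f[m]
k=(g.sum(1)<170)
print(len(q),k.sum(),np.median(q[k],0)if k.sum() else'',cv2.minAreaRect(q[k][:,:2].astype(np.float32)) if k.sum()>3 else '')
E
```

```text
[0.65859619 0.11168248 0.24789911] [ 1.79969973e+02 -1.71789386e-03  1.75842770e+02] 0.008280106758967462
1863 1254 [0.61575142 0.11211438 0.155909  ] ((0.6154990196228027, 0.11314442753791809), (0.024887019768357277, 0.026939090341329575), 84.97166442871094)
```

View pics/w5.png

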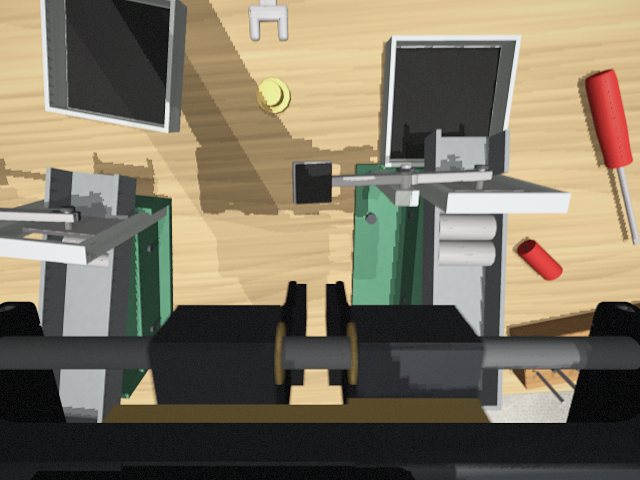

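Request:
servo_tool --series '[[[0.07,-0.008,0,0,0,0,0],[0.143,-0.016,0.05,0,0,0,0],[0.143,-0.016,0.15,0,0,0,0],[0.143,-0.016,0.22,0,0,0,0],[0.143,-0.016,0.26,0,0,0,0],[0.143,-0.016,0.26,0,0,0,0]]]'

```text
time_s: 11.38
tool_pos: [0.6103, 0.1111, 0.1691]
tool_rot: [-179.9, -0.2, 176.1]
force: [0.9, -0.5, 0.7]
grip_width: 0.0003
grasp_force: 0.0
```

Request:
servo_tool --series '[[[-0.014,0,0.02,0,0,0,0],[-0.014,0,0.04,0,0,0,0],[-0.014,0,0.06,0,0,0,0],[-0.014,0,0.08,0,0,0,0],[-0.014,0,0.1,0,0,0,0],[-0.014,0,0.12,0,0,0,0],[-0.014,0,0.14,0,0,0,0],[-0.014,0,0.16,0,0,0,0],[-0.014,0,0.17,0,0,0,0],[-0.014,0,0.17,0,0,0,0]]]'

```text
time_s: 12.22
tool_pos: [0.618, 0.1102, 0.1225]
tool_rot: [-179.9, 0.1, 176.0]
force: [-2.7, -4.9, 12.1]
grip_width: 0.0005
grasp_force: 6.5
```

Request:
servo_tool --series '[[[0,0,0.006,0,0,0,0],[0,0,0.012,0,0,0,0],[0,0,0.012,0,0,0,0],[0,0,0.012,0,0,0,0],[0,0,0.012,0,0,0,0],[0,0,0.012,0,0,0,0],[0,0,0.012,0,0,0,0],[0,0,0.012,0,0,0,0],[0,0,0.012,0,0,0,0],[0,0,0.012,0,0,0,0],[0,0,0.012,0,0,0,0],[0,0,0.012,0,0,0,0]]]'

```text
time_s: 13.22
tool_pos: [0.6181, 0.1103, 0.1218]
tool_rot: [-179.8, 0.2, 176.0]
force: [-8.3, -7.3, 26.6]
grip_width: 0.0005
grasp_force: 14.1
```

```bash
python3 - <<'E'
from h import *
a=cam('wrist')['frame'];s=cam('scene')['frame'];d=cam('side')['frame']
r=lambda x,w,h:cv2.resize(x,(w,h),interpolation=cv2.INTER_CUBIC)
save('p1.png',np.hstack([r(s[200:380,340:490],400,480),r(d[190:370,160:310],400,480)])); save('w6.png',a)
E
```

```text
(no output)
```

View pics/p1.png

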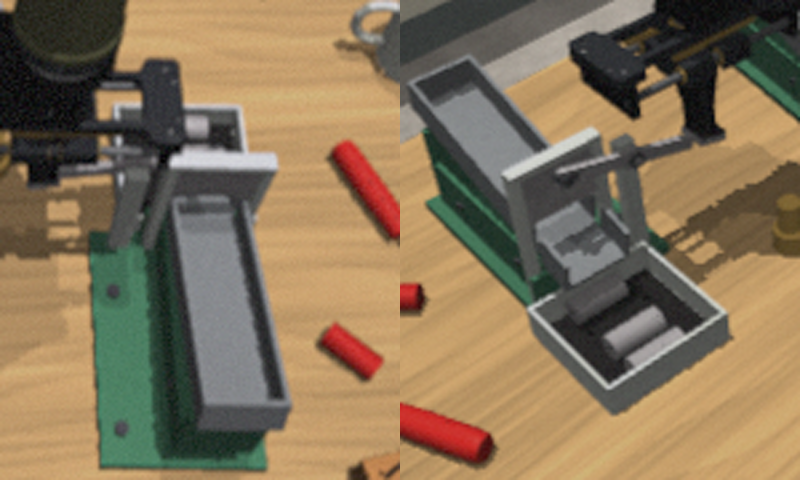

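The right half shows all three blanks in the tray (around (600,300), (635,325) and (655,350)). The lane is empty. Releasing the lever now.

Request:
servo_tool --series '[[[0,0,-0.03,0,0,0,0],[0,0,-0.06,0,0,0,0],[0,0,-0.09,0,0,0,0],[0,0,-0.12,0,0,0,0],[0,0,-0.15,0,0,0,0],[0,0,-0.2,0,0,0,0],[0,0,-0.28,0,0,0,0],[0,0,-0.36,0,0,0,0],[0.1,-0.1,-0.44,0,0,0,0],[0.2,-0.2,-0.46,0,0,0,0],[0.3,-0.3,-0.46,0,0,0,0],[0.3,-0.3,-0.46,0,0,0,0]]]'

```text
time_s: 14.37
tool_pos: [0.5168, 0.023, 0.2544]
tool_rot: [-179.7, -0.2, 175.7]
force: [1.7, -0.6, -0.6]
grip_width: 0.0004
grasp_force: 0.0
```

```bash
python3 - <<'E'
from h import *
mid=np.array([.74,.2382]);ps=-np.radians(3.9); ex=np.array([np.cos(ps),np.sin(ps)]); ey=np.array([-ex[1],ex[0]])
ims=[]
for n in('scene','side'):
    c=cam(n); P=cloud(c); F=c['frame']; ims.append(F)
    p=P.reshape(-1,3);f=F.reshape(-1,3).astype(int);z=p[:,2];sat=f.max(1)-f.min(1)
    u=p[:,:2]@ex; v=p[:,:2]@ey-mid@ey
    m=(z>.026)&(z<.036)&(u>.45)&(u<.58)&(abs(v)<.1)&(sat<35)
    q=np.stack([u[m],v[m]],1); print(n,len(q),np.percentile(q,[1,99],axis=0))
    m=(z>.14)&(z<.17)&(p[:,0]>.58)&(p[:,0]<.65)&(p[:,1]>.09)&(p[:,1]<.13)&(f.sum(1)<170); print('pad',m.sum(),np.median(p[m],0))
r=lambda x,w,h:cv2.resize(x,(w,h),interpolation=cv2.INTER_CUBIC)
save('p2.png',np.hstack([r(ims[0][190:370,240:465],400,320),r(ims[1][150:390,160:460],400,320)]))
E
```

```text
scene 328 [[ 0.48679125 -0.06265328]
 [ 0.56761863  0.05662254]]
pad 110 [0.6170452  0.11022242 0.15665175]
side 433 [[ 0.48499191 -0.05980999]
 [ 0.57646909  0.0605418 ]]
pad 85 [0.61226927 0.11444065 0.15486426]
```

View pics/p2.png

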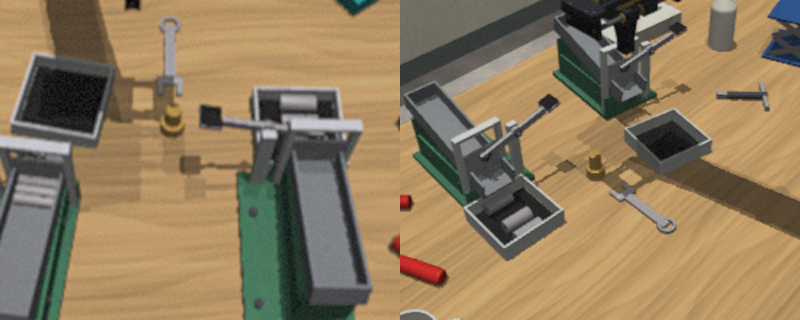

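The pad is back up, the tray is flush against the foot plate, and the bystanders haven't moved. Handing in.

```bash
python3 -c "
from cell import env
print(env.sign_off())"
```

```text
the job is handed in; nothing more can be done
None
```

I handed the job in at about 14.5 s: the thick tray is home against its foot plate, all three thick blanks are in it, the lever is back up and the arm is clear; no verdict came back at sign-off.

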